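# Flip the stock tags to match the cassette bins

### The job

Bring the stock tags on the board up to date: only a bin that is completely full of cassette cases shows the green face of the tag in front of it, and a bin that is part-filled or empty shows red. With a fingertip, push each wrong tag over its hinge until it lies down on the other side, and leave a tag that is already right alone. Nothing is to be picked up: leave the cassette cases and the things standing round the board where they are.

Things in the scene. Friction and masses are not known exactly. Their poses are not given: they have to be found in the camera images.
- board: flat grey-painted plate, 222 x 360 x 4 mm, fixed to the desk, carrying three bins side by side in y, 118 mm apart, in any order, each with its tag in front of it. Origin on the desk, below the middle of the line of the three tag hinges; x points from the tags to the bins (away from the robot), y to the left, z up. The plate reaches from x = -62 to +160 mm.
- hinge_full (a point): middle of the hinge line (along y) of the tag of the full bin (a cassette case in each of its three slots), 28 mm above the desk; axes as the board's. Tag: plate 60 mm wide, 3 mm thick, one side green, one red, 52 mm from hinge to the rounded white free edge, polished (friction 0.12). Below it a rubber rest (top 34 mm above the desk, within 16 mm of the hinge line); beside it bracket cheeks (y = 34 to 39 mm either way, top 35 mm).
- tag_full (a joint): this tag's angle, 0 upright; +0.91 lies toward the bins, green up; -0.91 toward the robot, red up. Starts red face up (-0.91). Lying, its edge is 42 mm from the hinge line in x, 60 mm above the desk, open below. A light push along x (under 1 N) above the hinge swings it up; past upright it falls over by itself.
- floor_full (a point): centre of the inside floor of the full bin (a cassette case in each of its three slots); axes as the board's. Grey plastic bin fixed on the board, 67 (x) x 117 (y) x 45 mm, top 49 mm above the desk, three slots one behind the other; its front wall is 89 mm behind its tag's hinge line; cases in it reach 76 mm above the desk.
- hinge_part (a point): middle of the hinge line (along y) of the tag of the part-filled bin (one cassette case, in the middle slot), 28 mm above the desk; axes as the board's. Tag: plate 60 mm wide, 3 mm thick, one side green, one red, 52 mm from hinge to the rounded white free edge, polished (friction 0.12). Below it a rubber rest (top 34 mm above the desk, within 16 mm of the hinge line); beside it bracket cheeks (y = 34 to 39 mm either way, top 35 mm).
- tag_part (a joint): this tag's angle, 0 upright; +0.91 lies toward the bins, green up; -0.91 toward the robot, red up. Starts red face up (-0.91), which is right. Lying, its edge is 42 mm from the hinge line in x, 60 mm above the desk, open below. A light push along x (under 1 N) above the hinge swings it up; past upright it falls over by itself.
- floor_part (a point): centre of the inside floor of the part-filled bin (one cassette case, in the middle slot); axes as the board's. Grey plastic bin fixed on the board, 67 (x) x 117 (y) x 45 mm, top 49 mm above the desk, three slots one behind the other; its front wall is 89 mm behind its tag's hinge line; cases in it reach 76 mm above the desk.
- hinge_empty (a point): middle of the hinge line (along y) of the tag of the empty bin (no cassette case), 28 mm above the desk; axes as the board's. Tag: plate 60 mm wide, 3 mm thick, one side green, one red, 52 mm from hinge to the rounded white free edge, polished (friction 0.12). Below it a rubber rest (top 34 mm above the desk, within 16 mm of the hinge line); beside it bracket cheeks (y = 34 to 39 mm either way, top 35 mm).
- tag_empty (a joint): this tag's angle, 0 upright; +0.91 lies toward the bins, green up; -0.91 toward the robot, red up. Starts green face up (+0.91). Lying, its edge is 42 mm from the hinge line in x, 60 mm above the desk, open below. A light push along x (under 1 N) above the hinge swings it up; past upright it falls over by itself.
- floor_empty (a point): centre of the inside floor of the empty bin (no cassette case); axes as the board's. Grey plastic bin fixed on the board, 67 (x) x 117 (y) x 45 mm, top 49 mm above the desk, three slots one behind the other; its front wall is 89 mm behind its tag's hinge line; cases in it reach 76 mm above the desk.
- case_1_mid (a point): centre of a loose blue mottled cassette case, 17 x 108 x 69 mm, standing on its long edge in a slot of the full bin. Not to be handled.
- case_2_mid (a point): centre of a loose blue mottled cassette case, 17 x 108 x 69 mm, standing on its long edge in a slot of the full bin. Not to be handled.
- case_3_mid (a point): centre of a loose beige cassette case, 17 x 108 x 69 mm, standing on its long edge in a slot of the full bin. Not to be handled.
- case_4_mid (a point): centre of a loose brownish pink cassette case, 17 x 108 x 69 mm, standing on its long edge in a slot of the part-filled bin. Not to be handled.
- block: bystander: loose aluminium splicing block, 26 x 115 x 13 mm, lying to the left of the board; origin at the centre of its underside
- bottle: bystander: small brown bottle with a white cap, 34 mm across, 88 mm tall, standing to the left of the board; origin at the centre of its underside
- roll: bystander: roll of yellow tape, 108 mm across, 13 mm thick, lying flat behind the board; origin at the centre of its underside

How it is judged:
At the end, for the whole second after the job is handed in: The tag of the full bin lies toward the bins with its green face up (over 0.8 rad), the tags of the part-filled and the empty bin lie toward the robot with the red face up (below -0.8 rad), all at rest; the cassette cases are within 15 mm and the bystanders within 30 mm of where they were (value of joint tag_full above 0.8 rad and value of joint each of tag_part, tag_empty below -0.8 rad and velocity of joint tag_full between -0.1 and 0.1 rad/s and velocity of joint tag_part between -0.1 and 0.1 rad/s and velocity of joint tag_empty between -0.1 and 0.1 rad/s and distance of each of case_1_mid, case_2_mid, case_3_mid, case_4_mid from where it was at the start of the episode below 0.015 m and distance of each of block, bottle, roll from where it was at the start of the episode below 0.03 m); the robot touches nothing.
It fails at once if the tag of the part-filled bin, already right, was swung away from its place (value of joint tag_part above -0.5 rad).
It fails at once if a cassette case was lifted, carried or pushed about (distance of any of case_1_mid, case_2_mid, case_3_mid, case_4_mid from where it was at the start of the episode above 0.015 m).
It fails at once if a bystander was lifted, carried or pushed about (distance of any of block, bottle, roll from where it was at the start of the episode above 0.03 m).
It also fails if it takes over 45 s, if anything falls off the work surface, if the arm or the gripper's body presses on something with over 40 N, if the wrist force passes 120 N, or if a joint passes its speed limit or range.

### The arm

A 7-joint arm with a two-finger parallel gripper is mounted at the origin on a cart in front of the work surface, level with it; the furniture and walls round the work are solid. World frame = base frame: x ahead of the robot, y to its left, z up, the work surface at z = 0. Lengths are in m, angles in rad, forces in N, time in s.
With the tool pointing down it reaches from about 0.4 to 0.85 m from the base axis. Payload 4.4 kg.
Tool frame: the origin (TCP) lies at the very end of the fingers, on their centre line; the grasp point (between the pads) lies 19 mm behind it; z points along the fingers, y is the line along which they close (so a half turn about z gives the same grasp; the last joint's range is limited). The gripper opens to 94 mm and grips with 3 to 60 N. Pads are 16 mm wide; open, the fingers measure 119 mm over their backs; the gripper's body (75 mm by 177 mm) begins 78 mm behind the grasp point.
Start: joints at [-1.293, 0.628, 0.038, 1.517, -0.027, 0.996, -0.02], TCP at [0.219, 0.612, 0.205] pointing down, gripper open.
Joint ranges: [-3.06, 3.06], [-0.37, 2.12], [-1.25, 1.32], [0.18, 2.47], [-1.1, 4.24], [0.23, 1.98], [-2.94, 2.94]. Speed limits (rad/s): [2.57, 2.57, 3.14, 3.14, 3.14, 3.14, 3.14].

### API

Orientations are given as [roll, pitch, yaw] about the fixed x, y, z axes, in that order (R = Rz(yaw) Ry(pitch) Rx(roll)).
In Python, from workcell import env gives the robot as it stands.
- The arm moves only by the shell command python3 -m creep 'ROWS' [OPENING] [FORCE]. ROWS is JSON, a list of rows, each a list of 2 entries, a list of its own where there are three numbers: the shift along the world's x, y, z each as a share of 0.03 m, from -1 to 1, then the turn, a rotation vector about the world's x, y, z each as a share of 0.08 rad, from -1 to 1. A call has exactly 5 rows; each row shifts and turns the commanded pose from where the row before left it; what a row does not reach is not made up. A row lasts 1/12 s, in which the tool goes at most 41.7 mm and 7.16 degrees, less where a joint would pass 70% of its speed; a pose out of reach is approached as far as the arm can. A call with a number of a shift or a turn outside -1 to 1 is refused whole. A call with a gripper value outside its range is refused whole. OPENING is the closure, from -1 (fully open) to 1 (shut), so that 0 is half open, set as the call begins (- or left out, the last holds). The fingers move at their own pace and stop on an object; FORCE is the grip in N (left out, the last holds). Time passes only in rows, so rows that do not move let the fingers close, or fill a call up. It gives the time, the measured TCP pose, the force, the opening and the grip force at its end, in the units of the state.
- env.sense(): the state, without advancing time (a new reading comes with each control period).
- env.snapshot(name): name is "side" or "top"; returns a dict with "img" (420x560x3 uint8, red, green, blue), "fx", "fy", "cx", "cy" (pixels), "extrinsics" (4x4, takes a point from world to camera coordinates). Camera axes: x right, y down, z forward; pixel columns grow to the right and rows downward; lengths in m; the calibration is good to about 2 mm. A picture is of the moment at which its call begins. There is no depth.
- env.hand_in(): hands the job in; it is judged then, once.
The state is a dict: "time_s": time; "joint_positions": joint angles; "qd": joint speeds; "effort": joint torques, N m; "position": TCP position; "orientation": TCP orientation; "force": force on the tool from outside, world axes, zero at the start; "moment": the same for the moment, N m; "finger_gap": opening from 0.0 (shut) to 1.0 (fully open); "gripper_force": force on a finger pad.
Only numpy, scipy, OpenCV 4.12 (cv2) and the standard library are available. Lean on these libraries where they do the work, as an engineer would, in place of code of your own. Each camera call takes 0.05 s, during which the arm holds its last target. There are 200 camera calls.

## Working session

There is one attempt and no reset: what is moved stays moved. The work goes in short steps, Python scripts to look and compute and a shell command to move; the robot and the scene stay as the last step left them, time stands still between calls to the robot, and variables do not carry over. Pictures are saved under pics/ and viewed, at most 10 in all, crops included, and the job is handed in when it is done.

```bash
mkdir -p pics; python3 - <<'E'
from workcell import env
import cv2
for n in("top","side"):
    s=env.snapshot(n); cv2.imwrite(f"pics/{n}0.png",s["img"][:,:,::-1]); print(n,s["fx"],s["cx"],s["cy"],s["extrinsics"])
s=env.sense();print(s["time_s"],s["position"],s["orientation"],s["finger_gap"])
E
```

```text
top 509.3900555500617 283.4384198493167 205.5718982108188 [[-0.02789315 -0.99955337  0.01072489 -0.07651087]
 [-0.98831828  0.0259683  -0.15017529  0.62994095]
 [ 0.14982971 -0.01478847 -0.98860121  1.01178778]
 [ 0.          0.          0.          1.        ]]
side 502.8512305507203 283.76706821205323 196.96528600418867 [[ 0.82542111  0.56449015  0.00555445 -0.43409242]
 [ 0.24278412 -0.34609187 -0.90624295 -0.13490581]
 [-0.50964287  0.7493806  -0.42272078  1.3673567 ]
 [ 0.          0.          0.          1.        ]]
0.1 [0.21887706 0.61143209 0.2046573 ] [-3.13993594e+00  6.88283678e-06  2.79777934e+00] 0.9994760275611436
```

View pics/top0.png

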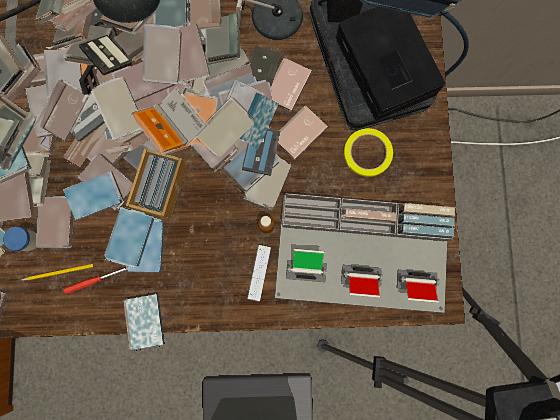

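View pics/side0.png

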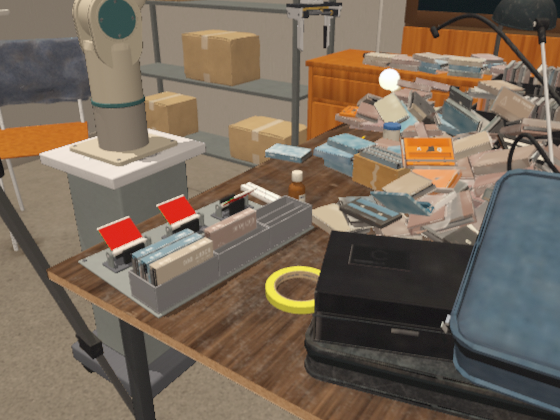

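The top view shows the empty bin on the left with a green tag (308,259), the part-filled bin in the middle with red (363,285), and the full bin on the right with red (421,289). I'll enlarge this area.

```bash
python3 - <<'E'
import cv2
i=cv2.imread("pics/top0.png")[188:318,265:461]
cv2.imwrite("pics/c0.png",cv2.resize(i,None,fx=4,fy=4,interpolation=cv2.INTER_CUBIC))
E
```

```text
(no output)
```

View pics/c0.png

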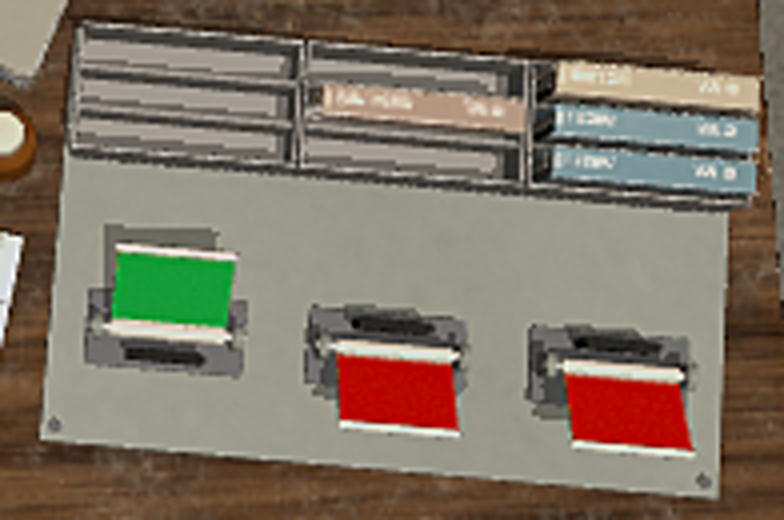

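```bash
cat > h.py <<'E'
import numpy as np
from workcell import env
def ray(s,u,v,z):
    E=s["extrinsics"];R=E[:3,:3];c=-R.T@E[:3,3]
    d=R.T@np.array([(u-s["cx"])/s["fx"],(v-s["cy"])/s["fy"],1]);return c+d*(z-c[2])/d[2]
E
python3 - <<'E'
from h import *
s=env.snapshot("top");P=lambda a,b,z:ray(s,265+a/4,188+b/4,z)[:2]
L=P(40,438,.004);Rr=P(718,497,.004);d=(L-Rr);print("len",np.linalg.norm(d));y=d/np.linalg.norm(d);x=np.array([y[1],-y[0]])
O=(L+Rr)/2+.062*x;print("yaw",np.arctan2(x[1],x[0]),"O",O,"x",x,"y",y)
for k,n in((1,"empty"),(0,"part"),(-1,"full")):
  print(n,O+.118*k*y,"edge",O+.118*k*y+x*.042*k**0*(1 if k==1 else -1))
for n,a in dict(empty=(169,331,.03),part=(394,351,.03),full=(622,371,.03),eE=(176,249,.06),eP=(399,430,.06),eF=(632,448,.06)).items(): print(n,P(*a))
E
```

```text
len 0.35865561298613546
yaw -0.11364788757700912 O [ 0.47995463 -0.25613638] x [ 0.99354903 -0.1134034 ] y [0.1134034  0.99354903]
empty [ 0.49333623 -0.1388976 ] edge [ 0.53506529 -0.14366054]
part [ 0.47995463 -0.25613638] edge [ 0.43822557 -0.25137344]
full [ 0.46657303 -0.37337517] edge [ 0.42484397 -0.36861222]
empty [ 0.49219801 -0.13943394]
part [ 0.47867355 -0.25588491]
full [ 0.46511338 -0.37382963]
eE [ 0.53272177 -0.14269735]
eP [ 0.4391113  -0.25136193]
eF [ 0.42693287 -0.36791261]
```

```bash
python3 -m creep '[[[0.45,-1,0],[0,0,0.96]],[[0.45,-1,0],[0,0,0.96]],[[0.45,-1,0],[0,0,0.96]],[[0.45,-1,0],[0,0,0]],[[0.45,-1,0],[0,0,0]]]' 1 10
python3 -m creep '[[[0.45,-1,0],[0,0,0]],[[0.45,-1,0],[0,0,0]],[[0.45,-1,0],[0,0,0]],[[0.45,-1,0],[0,0,0]],[[0.45,-1,0],[0,0,0]]]'
python3 -m creep '[[[0.45,-1,0],[0,0,0]],[[0.45,-1,0],[0,0,0]],[[0.45,-1,0],[0,0,0]],[[0.45,-1,0],[0,0,0]],[[0.45,-1,0],[0,0,0]]]'
```

```text
time_s: 0.57
position: [0.2869, 0.4603, 0.2052]
orientation: [-3.141, -0.0, 3.029]
force: [0.6, -0.5, -0.3]
finger_gap: 0.684
gripper_force: 0.0
time_s: 0.98
position: [0.3544, 0.3103, 0.2054]
orientation: [-3.141, -0.0, 3.028]
force: [-0.0, -0.7, -0.6]
finger_gap: 0.327
gripper_force: 0.0
time_s: 1.4
position: [0.4219, 0.1604, 0.2055]
orientation: [3.142, -0.0, 3.028]
force: [0.5, -0.3, 0.6]
finger_gap: 0.008
gripper_force: 0.0
```

```bash
python3 -m creep '[[[0.45,-1,0],[0,0,0]],[[0.45,-1,0],[0,0,0]],[[0.45,-1,0],[0,0,0]],[[0.45,-1,0],[0,0,0]],[[0.45,-1,0],[0,0,0]]]'
python3 -m creep '[[[0.45,-1,0],[0,0,0]],[[0.45,-1,0],[0,0,0]],[[0.45,-1,0],[0,0,0]],[[0.45,-1,0],[0,0,0]],[[0.45,-1,0],[0,0,0]]]'
python3 -m creep '[[[0.05,-0.2,-1],[0,0,0]],[[0,0,-1],[0,0,0]],[[0,0,-1],[0,0,0]],[[0,0,0],[0,0,0]],[[0,0,0],[0,0,0]]]'
python3 - <<'E'
from h import *
import cv2
i=env.snapshot("side")["img"][120:320,60:340,::-1]
cv2.imwrite("pics/s1.png",cv2.resize(i,None,fx=2.8,fy=2.8))
E
```

```text
time_s: 1.82
position: [0.4893, 0.0104, 0.2054]
orientation: [3.142, -0.0, 3.028]
force: [0.7, -0.4, -0.2]
finger_gap: 0.003
gripper_force: 0.0
time_s: 2.23
position: [0.5568, -0.1396, 0.2053]
orientation: [3.141, -0.0, 3.028]
force: [0.0, 0.3, -0.3]
finger_gap: 0.006
gripper_force: 0.0
time_s: 2.65
position: [0.5568, -0.1437, 0.1144]
orientation: [3.141, -0.004, 3.028]
force: [0.2, -1.0, 0.5]
finger_gap: 0.003
gripper_force: 0.0
```

View pics/s1.png

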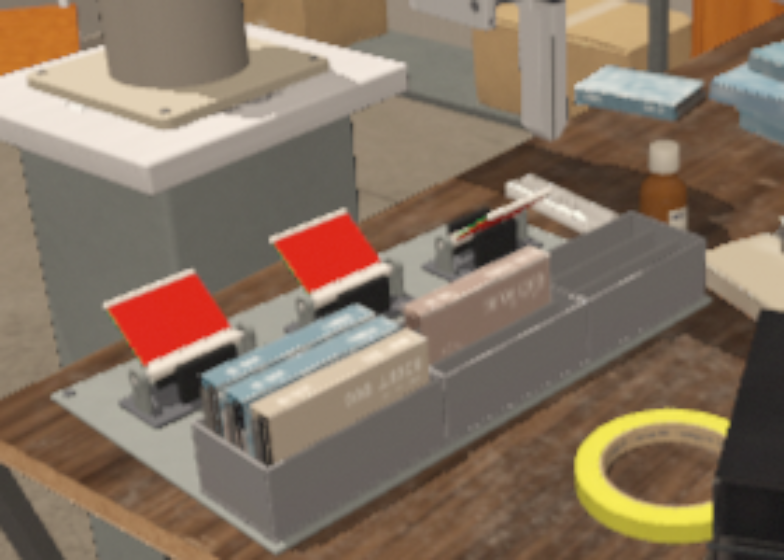

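The closed fingertips (543,130 in the crop) are above the gap between the green tag and the empty bin. Next I descend and push towards the robot.

```bash
python3 -m creep '[[[0.05,0,-0.7],[0,0,0]],[[0,0,-0.7],[0,0,0]],[[0,0,-0.7],[0,0,0]],[[0,0,0],[0,0,0]],[[0,0,0],[0,0,0]]]'
python3 -m creep '[[[-0.33,0.04,0],[0,0,0]],[[-0.33,0.04,0],[0,0,0]],[[-0.33,0.04,0],[0,0,0]],[[-0.33,0.04,0],[0,0,0]],[[-0.33,0.04,0],[0,0,0]]]'
python3 -m creep '[[[-0.33,0.04,0],[0,0,0]],[[-0.25,0.03,0],[0,0,0]],[[0,0,0],[0,0,0]],[[0,0,0],[0,0,0]],[[0,0,0],[0,0,0]]]'
python3 - <<'E'
from h import *
import cv2
i=env.snapshot("side")["img"][120:320,60:340,::-1]
cv2.imwrite("pics/s2.png",cv2.resize(i,None,fx=2.8,fy=2.8))
E
```

```text
time_s: 3.12
position: [0.5603, -0.144, 0.0538]
orientation: [-3.141, 0.001, 3.028]
force: [-0.2, 0.3, -0.0]
finger_gap: 0.006
gripper_force: 0.0
time_s: 3.53
position: [0.512, -0.1384, 0.0552]
orientation: [-3.141, 0.005, 3.028]
force: [-0.1, -0.5, -0.9]
finger_gap: 0.003
gripper_force: 0.1
time_s: 3.95
position: [0.4942, -0.1361, 0.0533]
orientation: [-3.141, 0.002, 3.028]
force: [1.0, -0.5, 0.4]
finger_gap: 0.003
gripper_force: 0.0
```

View pics/s2.png

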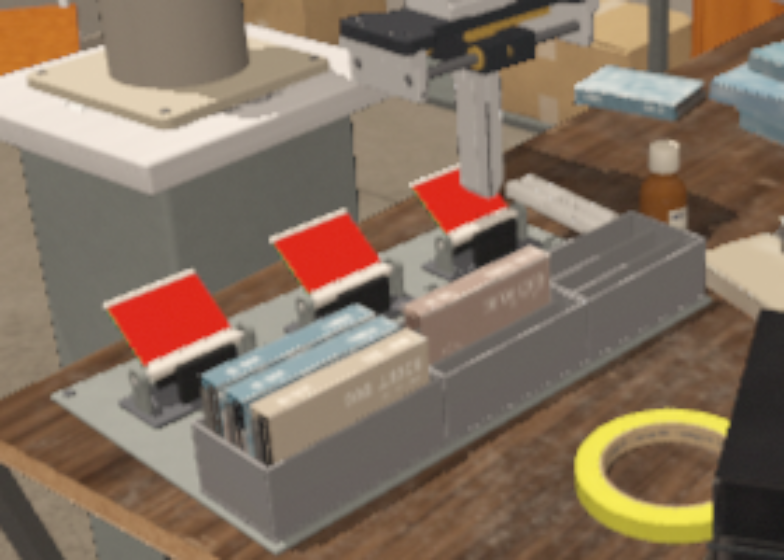

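The empty bin's tag now lies red side up (crop 460,205). I lift and go to the robot side of the full bin's tag.

```bash
python3 -m creep '[[[0.1,0,1],[0,0,0]],[[0,0,1],[0,0,0]],[[0,0,1],[0,0,0]],[[0,0,1],[0,0,0]],[[0,0,0],[0,0,0]]]'
python3 -m creep '[[[-0.42,-0.96,0],[0,0,0]],[[-0.42,-0.96,0],[0,0,0]],[[-0.42,-0.96,0],[0,0,0]],[[-0.42,-0.96,0],[0,0,0]],[[-0.42,-0.96,0],[0,0,0]]]'
python3 -m creep '[[[-0.42,-0.96,0],[0,0,0]],[[-0.42,-0.96,0],[0,0,0]],[[-0.42,-0.96,0],[0,0,0]],[[-0.1,0,-0.7],[0,0,0]],[[0,0,0],[0,0,0]]]'
python3 - <<'E'
from h import *
import cv2
i=env.snapshot("side")["img"][120:320,60:340,::-1]
cv2.imwrite("pics/s3.png",cv2.resize(i,None,fx=2.8,fy=2.8))
E
```

```text
time_s: 4.42
position: [0.4998, -0.137, 0.1777]
orientation: [-3.14, 0.01, 3.028]
force: [0.9, -0.7, -0.0]
finger_gap: 0.004
gripper_force: 0.0
time_s: 4.83
position: [0.4322, -0.2811, 0.1721]
orientation: [3.142, -0.0, 3.029]
force: [1.0, -0.2, 0.5]
finger_gap: 0.003
gripper_force: 0.0
time_s: 5.25
position: [0.3888, -0.3671, 0.1487]
orientation: [3.14, -0.005, 3.024]
force: [-0.7, 1.4, 0.2]
finger_gap: 0.005
gripper_force: 0.0
```

View pics/s3.png

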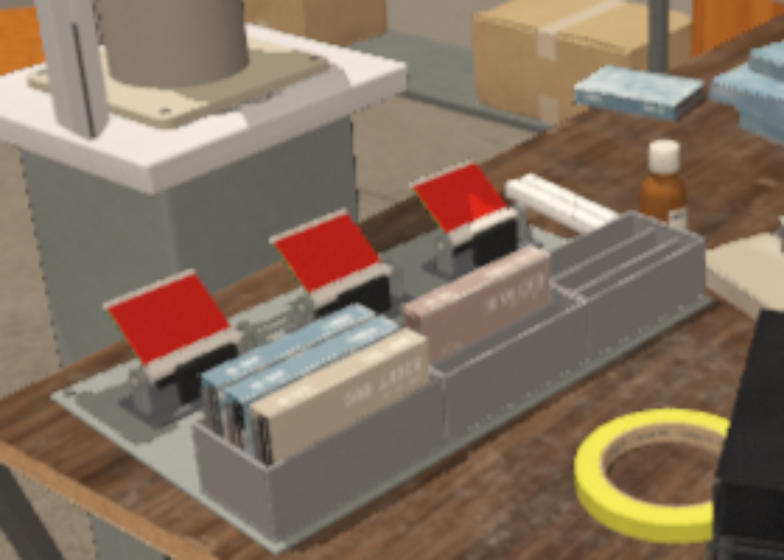

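Both tags on the right of the row still lie red, and the fingertips (crop 90,130) are in front of the full bin's tag. Now I descend and push towards the bins.

```bash
python3 -m creep '[[[0,0,-0.8],[0,0,0]],[[0,0,-0.8],[0,0,0]],[[0,0,-0.8],[0,0,0]],[[0,0,-0.8],[0,0,0]],[[0,0,0],[0,0,0]]]'
python3 -m creep '[[[0.33,-0.04,0],[0,0,0]],[[0.33,-0.04,0],[0,0,0]],[[0.33,-0.04,0],[0,0,0]],[[0.33,-0.04,0],[0,0,0]],[[0.33,-0.04,0],[0,0,0]]]'
python3 -m creep '[[[0.33,-0.04,0],[0,0,0]],[[0.33,-0.04,0],[0,0,0]],[[0.33,-0.04,0],[0,0,0]],[[0,0,0],[0,0,0]],[[0,0,0],[0,0,0]]]'
python3 - <<'E'
from h import *
import cv2
i=env.snapshot("side")["img"][120:320,60:340,::-1]
cv2.imwrite("pics/s4.png",cv2.resize(i,None,fx=2.8,fy=2.8))
E
```

```text
time_s: 5.72
position: [0.3912, -0.3628, 0.0523]
orientation: [3.137, -0.005, 3.031]
force: [-0.1, 0.4, 0.4]
finger_gap: 0.005
gripper_force: 0.0
time_s: 6.13
position: [0.4438, -0.3727, 0.0568]
orientation: [-3.14, 0.002, 3.029]
force: [0.5, -0.3, 0.0]
finger_gap: 0.003
gripper_force: 0.1
time_s: 6.55
position: [0.4716, -0.3758, 0.0553]
orientation: [3.141, -0.0, 3.029]
force: [-0.9, -0.4, 0.9]
finger_gap: 0.006
gripper_force: 0.0
```

View pics/s4.png

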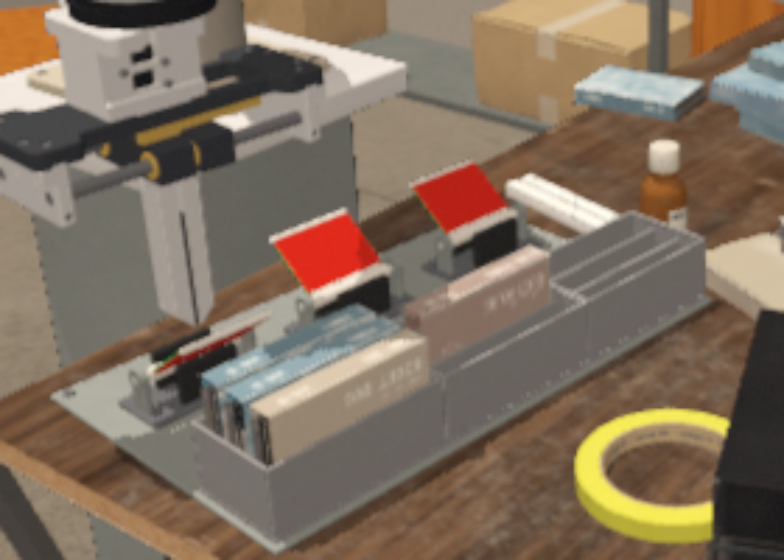

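The full bin's tag has gone over towards the bins (crop 210,345). I retreat upward and check from above.

```bash
python3 -m creep '[[[-0.3,0,1],[0,0,0]],[[0,0,1],[0,0,0]],[[0,0,1],[0,0,0]],[[0,0,1],[0,0,0]],[[0,0,1],[0,0,0]]]'
python3 -m creep '[[[-0.2,1,0],[0,0,0]],[[-0.2,1,0.5],[0,0,0]],[[0,1,0],[0,0,0]],[[0,1,0],[0,0,0]],[[0,1,0],[0,0,0]]]'
python3 -m creep '[[[0,1,0],[0,0,0]],[[0,1,0],[0,0,0]],[[0,1,0],[0,0,0]],[[0,1,0],[0,0,0]],[[0,1,0],[0,0,0]]]'
python3 -m creep '[[[0,1,0],[0,0,0]],[[0,1,0],[0,0,0]],[[0,1,0],[0,0,0]],[[0,0,0],[0,0,0]],[[0,0,0],[0,0,0]]]'
python3 - <<'E'
from h import *
import cv2
i=env.snapshot("top")["img"][120:330,220:480,::-1]
cv2.imwrite("pics/t5.png",cv2.resize(i,None,fx=2.8,fy=2.8))
E
```

```text
time_s: 7.02
position: [0.4607, -0.3759, 0.2068]
orientation: [3.141, -0.001, 3.027]
force: [0.4, -0.5, -0.3]
finger_gap: 0.005
gripper_force: 0.0
time_s: 7.43
position: [0.4488, -0.2249, 0.2208]
orientation: [-3.142, -0.0, 3.026]
force: [0.9, 0.2, -0.6]
finger_gap: 0.005
gripper_force: 0.0
time_s: 7.85
position: [0.4489, -0.075, 0.2205]
orientation: [-3.141, -0.001, 3.027]
force: [1.4, 0.6, 0.7]
finger_gap: 0.003
gripper_force: 0.0
time_s: 8.27
position: [0.4494, 0.0152, 0.2205]
orientation: [3.142, -0.001, 3.031]
force: [-0.3, 0.7, -0.1]
finger_gap: 0.004
gripper_force: 0.0
```

View pics/t5.png

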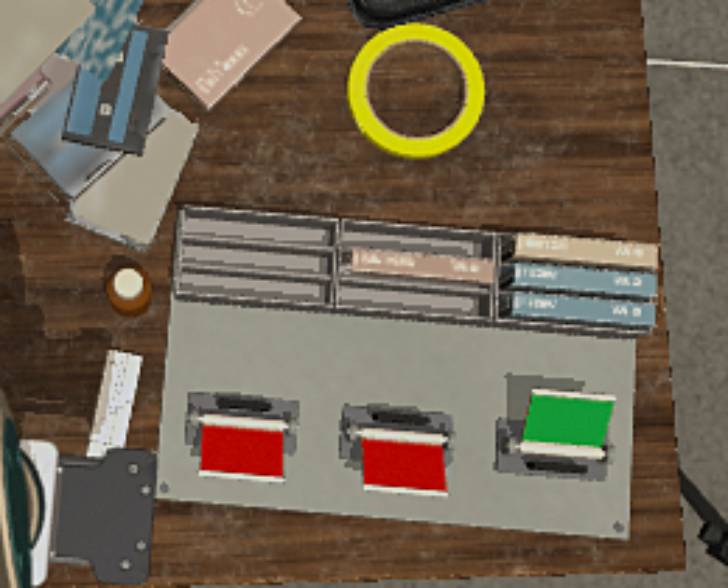

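The full bin's tag is green (570,420) and the other two are red (242,450 and 405,463). Cases, block, bottle and roll are undisturbed.

```bash
python3 -c "
from workcell import env
print(env.hand_in())"
```

```text
the job is handed in; nothing more can be done
None
```

The job is handed in: the last top view shows the full bin's tag green and the part-filled and empty bins' tags red, with the cases and bystanders apparently where they were; the hand-in returned no verdict.

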